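Square the board into the corner of the bench stop

TASK

Push the big flat pine board along the bench with the fingers until one long edge lies flat against the aluminium rail and its end butts against the square steel stop block, so that it sits squarely in the corner ready for clamping. Only push it: do not pick it up, lift it or tip it. Leave the jar, the small offcut, the screwdriver and the potted plant where they are.

Things in the scene. Friction and masses are not known exactly. Their poses are not given: they have to be found in the camera images.
- board: loose pine board lying flat, 100 mm (its x) by 160 mm (its y) by 28 mm thick, about 0.25 kg, too wide to be gripped across; origin at the centre of its underside. It starts short of the rail, turned up to 0.4 rad from the rail's direction, its y axis roughly along the rail
- rail: fixed aluminium rail screwed to the bench, 500 mm long (its y), 30 mm high. Origin at bench level in the middle of its straight upright working face, which is its plane x = 0 and looks to -x (towards the robot); the metal lies from x = 0 to x = 80 mm. The board goes on the -x side. Its yaw varies by up to 0.2 rad
- stop: fixed dark steel stop block, 70 mm (x) by 40 mm (y) by 30 mm high, square to the rail and against its working face, at one end of the rail (either end, 230 mm from the rail's middle; the jar stands at the other). Origin at the centre of its underside, 36 mm in front of the rail's face. The board butts against the side that looks to the middle of the rail, 20 mm from the origin
- jar: loose grey closed jar with a steel lid, 50 mm diameter, 55 mm high, standing near the rail at the end without the stop; leave alone. Origin at the centre of its underside
- offcut: loose pine offcut, 90 x 45 x 28 mm, lying off to one side; leave alone. Origin at the centre of its underside
- screwdriver: loose screwdriver with a yellow handle, 190 mm long, lying off to the other side, roughly along x; leave alone. Origin at the middle of its length, on the underside
- pot: small plant in a terracotta pot on its saucer, 106 mm across, pot 85 mm high and leaves to about 150 mm, standing to the left of the rail; leave alone. Origin at the centre of its underside
Things that resemble listed ones, but are neither listed nor needed, are in the scene too. Leave any blue or red look-alike of the board alone.

How it is judged:
At the end, for the whole second after the job is handed in: The board lies flat and still on the bench, its long edge within 3.5 mm of the rail's face, its end within 3.5 mm of the inner side of the stop block, and parallel to the rail within 0.03 rad (x of board in the frame of rail between -0.0535 and -0.046 m and y of board in the frame of rail between -0.16 and 0.16 m and (y of board in the frame of stop between -0.1035 and -0.096 m or y of board in the frame of stop between 0.096 and 0.1035 m) and angle between the y axis of board and the y axis of rail, either way round below 0.03 rad and height (world z) of board below 0.004 m and angle between board's own z axis and vertical below 0.05 rad and linear speed of board below 0.01 m/s); the robot touches nothing.
It fails at once if the board is lifted or tipped (height (world z) of board above 0.01 m or angle between board's own z axis and vertical above 0.15 rad).
It fails at once if the jar is disturbed (distance of jar from where it was at the start of the episode above 0.012 m).
It fails at once if the offcut is disturbed (distance of offcut from where it was at the start of the episode above 0.012 m).
It fails at once if the screwdriver is disturbed (distance of screwdriver from where it was at the start of the episode above 0.012 m).
It fails at once if the pot is disturbed (distance of pot from where it was at the start of the episode above 0.012 m).
It also fails if it takes over 51 s, if anything falls off the work surface, if the arm or the gripper's body presses on something with over 40 N, if the wrist force passes 120 N, or if a joint passes its speed limit or range.

ROBOT

A 7-joint arm with a two-finger parallel gripper is mounted at the origin on the work surface. World frame = base frame: x ahead of the robot, y to its left, z up, the work surface at z = 0. Lengths are in m, angles in rad, forces in N, time in s.
With the tool pointing down it reaches from about 0.4 to 0.875 m from the base axis. Payload 19.3 kg.
Tool frame: the origin (TCP) lies at the very end of the fingers, on their centre line; the grasp point (between the pads) lies 19 mm behind it; z points along the fingers, y is the line along which they close (so a half turn about z gives the same grasp; the last joint's range is limited). The gripper opens to 85 mm and grips with 20 to 120 N. Pads are 22 mm wide; open, the fingers measure 114 mm over their backs; the gripper's body (76 mm by 85 mm) begins 54 mm behind the grasp point. The pads swing forward as they close: fully open they stand 13 mm farther back than shut.
Start: joints at [1.057, 0.521, -0.036, 1.599, 0.021, 1.021, -0.113], TCP at [0.268, -0.564, 0.231] pointing down, gripper open.
Joint ranges: [-2.91, 2.91], [-0.3, 2.13], [-1.5, 1.42], [0.17, 2.43], [-1.26, 4.41], [0.16, 1.93], [-2.52, 2.52]. Speed limits (rad/s): [1.89, 1.89, 2.39, 2.39, 3.01, 3.01, 3.01].

INTERFACE

Orientations are given as [roll, pitch, yaw] about the fixed x, y, z axes, in that order (R = Rz(yaw) Ry(pitch) Rx(roll)).
In Python, from workcell import monitor, optics, workorder gives the robot as it stands.
- The arm moves only by the tool apply_moves, never from a script. Its arguments are lists of equal length, an entry for each row: "linear": the shift along the tool's x, y, z each as a share of 0.1 m, from -1 to 1, a list of three; "delta_rot": the turn, a rotation vector about the tool's x, y, z each as a share of 120 degrees, from -1 to 1, a list of three. A call has exactly 5 rows; each row is the pose to reach, as a shift and turn from the pose commanded when the call began, along the tool's axes at that moment; what a row does not reach only later rows make up. A row lasts 1/12 s, in which the tool goes at most 41.7 mm and 7.16 degrees, less where a joint would pass 70% of its speed; a pose out of reach is approached as far as the arm can. A call with a number of a shift or a turn outside -1 to 1 is refused whole. A call with a gripper value outside its range is refused whole. "gripper" is the opening, from -1 (shut) to 1 (fully open), set as the call begins (left out, the last holds). The fingers move at their own pace and stop on an object; "force" is the grip in N (left out, the last holds). Time passes only in rows, so rows that repeat a pose let the fingers close, or fill a call up. It gives the time, the measured TCP pose, the force, the opening and the grip force at its end, in the units of the state.
- monitor.observe(): the state, without advancing time (a new reading comes with each control period).
- optics.grab_frame(name): name is "scene" or "side" or "wrist"; returns (picture, depth): 420x560x3 uint8, red, green, blue; 420x560 float32, m along the optical axis (not along the pixel's ray), 0 where there is no reading.
- optics.camera_info(name): a dict with "fx", "fy", "cx", "cy" (pixels), "rvec" (rotation vector, rad) and "tvec" (3), from world to camera coordinates, as OpenCV has them; the wrist camera has in their place "T_tool_cam" (4x4, takes a point from camera to tool coordinates, whose origin is the TCP and whose axes are the flange's). Camera axes: x right, y down, z forward; pixel columns grow to the right and rows downward; lengths in m; the calibration is good to about 2 mm. The wrist camera is an equidistant fisheye: a pixel r from the principal point sees the ray r / f radians off the axis. A picture is of the moment at which its call begins: read the wrist's pose just before it. camera_info takes no time and is no camera call.
- workorder.job_done(): hands the job in; it is judged then, once.
The state is a dict: "clock": time; "qpos": joint angles; "qd": joint speeds; "joint_efforts": joint torques, N m; "position": TCP position; "tool_rot": TCP orientation; "force": force on the tool from outside, world axes, zero at the start; "moment": the same for the moment, N m; "grip_width": finger opening in m; "finger_force": force on a finger pad.
Only numpy, scipy, OpenCV 4.12 (cv2) and the standard library are available. Lean on these libraries where they do the work, as an engineer would, in place of code of your own. Each camera call takes 0.05 s, during which the arm holds its last target. There are 200 camera calls.

## Working session

There is one attempt and no reset: what is moved stays moved. The work goes in short steps, Python scripts to look and compute and a tool call to move; the robot and the scene stay as the last step left them, time stands still between calls to the robot, and variables do not carry over. Pictures are saved under pics/ and viewed, at most 10 in all, crops included, and the job is handed in when it is done.

Besides the shell and the picture viewer there is one more tool, called after "Request:" as name(argument=value, ...) on one line, values as JSON. apply_moves: Moves the arm, as the interface text tells. Its arguments: {"type":"object","properties":{"linear":{"type":"array"},"delta_rot":{"type":"array"},"gripper":{"type":"number"},"force":{"type":"number"}},"required":["linear","delta_rot"]}

```bash
mkdir -p pics; ls; python3 - <<'E'
from workcell import monitor, optics, workorder
import numpy as np, cv2
s=monitor.observe(); print(s)
ims=[]
for n in ("scene","side"):
    p,d=optics.grab_frame(n); np.savez(f"{n}0.npz",p=p,d=d); cv2.imwrite(f"pics/{n}0.png",p[:,:,::-1]); print(n,optics.camera_info(n), (d>0).mean())
print(optics.camera_info("wrist"))
E
```

```text
pics
{'clock': 0.0, 'qpos': array([ 1.05678429,  0.52203934, -0.03632392,  1.60001656,  0.02117236,
        1.02110968, -0.11280384]), 'qd': array([ 0.00012187, -0.00087549, -0.00129461,  0.00127383,  0.00014963,
       -0.00060049, -0.00047421]), 'joint_efforts': array([-1.61237378e-03, -9.27086377e+01,  1.97940588e+00, -3.69925618e+01,
        1.79388846e-02,  8.27895332e-03,  2.17334332e-05]), 'position': array([ 0.26818531, -0.5641473 ,  0.23070692]), 'tool_rot': array([-3.14040531e+00,  6.40813310e-05,  4.43780934e-01]), 'force': array([-0.49114281,  0.89556439, -0.08193066]), 'moment': array([ 0.03655488, -0.01276284, -0.00160104]), 'finger_force': 0.0, 'grip_width': 0.08545023714062723}
scene {'fx': 457.7522641546637, 'fy': 457.7522641546637, 'cx': 276.18226466037027, 'cy': 216.91808944311873, 'rvec': array([ 1.07887069,  2.65551676, -0.6748868 ]), 'tvec': array([ 0.32031359, -0.32485278,  1.34504801])} 0.9959991496598639
side {'fx': 390.8805624800583, 'fy': 390.8805624800583, 'cx': 276.22016119746905, 'cy': 211.37840193933513, 'rvec': array([ 0.79681275, -2.43412453,  1.27265039]), 'tvec': array([0.41775495, 0.19457139, 0.68870156])} 0.9959821428571428
{'fx': 325.19226210127806, 'fy': 325.19226210127806, 'cx': 283.4858485161616, 'cy': 206.63703443652787, 'T_tool_cam': array([[ 7.14543089e-04, -9.64066781e-01, -2.65659052e-01,
         6.75806679e-02],
       [ 9.99999710e-01,  7.58900259e-04, -6.43217214e-05,
        -9.69473589e-05],
       [ 2.63619158e-04, -2.65658929e-01,  9.64067043e-01,
        -1.42297168e-01],
       [ 0.00000000e+00,  0.00000000e+00,  0.00000000e+00,
         1.00000000e+00]])}
```

View pics/scene0.png

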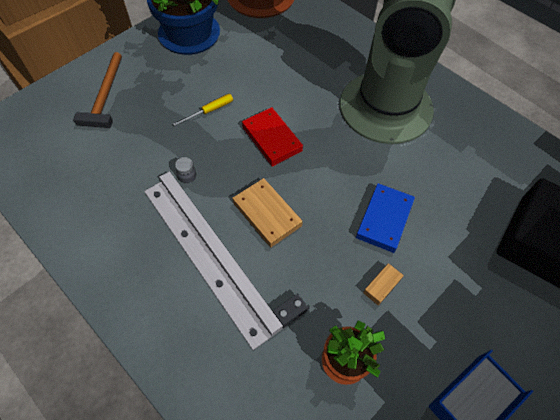

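View pics/side0.png

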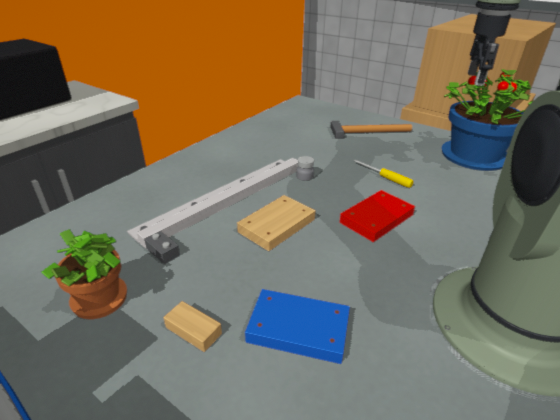

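The scene view shows the board at about (267,211) and the rail from (165,178) to (278,330). The stop is at (290,308), on the +y end, and the jar at (184,168). The red and blue look-alikes lie on the robot's side of the bench. Next I'll measure them.

```bash
cat > h.py <<'E'
import numpy as np, cv2
from workcell import monitor, optics
def ray(n,uv,z):
    c=optics.camera_info(n);R,_=cv2.Rodrigues(c['rvec']);t=c['tvec']
    uv=np.atleast_2d(uv).astype(float)
    d=np.c_[(uv[:,0]-c['cx'])/c['fx'],(uv[:,1]-c['cy'])/c['fy'],np.ones(len(uv))]@R
    o=-R.T@t; return (o+d*((z-o[2])/d[:,2])[:,None])[:,:2]
def cloud(n,d):
    c=optics.camera_info(n);R,_=cv2.Rodrigues(c['rvec'])
    v,u=np.mgrid[:d.shape[0],:d.shape[1]]
    P=np.stack([(u-c['cx'])/c['fx']*d,(v-c['cy'])/c['fy']*d,d],-1)
    return (P-c['tvec'])@R
def wood(p):
    h=cv2.cvtColor(p,cv2.COLOR_RGB2HSV)
    return cv2.inRange(h,(10,80,60),(25,255,255))
def rects(n,p,z,amin=300):
    """wooden top faces: min-area rect on the plane z: centre, size, yaw of long axis"""
    out=[]
    for c in cv2.findContours(wood(p),cv2.RETR_EXTERNAL,cv2.CHAIN_APPROX_NONE)[0]:
        if cv2.contourArea(c)<amin: continue
        q=ray(n,c[:,0],z); r=cv2.minAreaRect((q*1000).astype(np.float32))
        b=cv2.boxPoints(r); e=[b[1]-b[0],b[2]-b[1]]; e=max(e,key=np.linalg.norm)
        out.append((np.round(r[0],1),np.round(r[1],1),round((np.arctan2(e[1],e[0]))%np.pi,3),c[:,0].mean(0).round()))
    return out
E
python3 - <<'E'
from h import *
for n in("scene","side"):
    f=np.load(n+"0.npz");p,d=f['p'],f['d'];P=cloud(n,d)
    print(n);[print(r) for r in rects(n,p,.028)]
    hsv=cv2.cvtColor(p,cv2.COLOR_RGB2HSV)
    if n=="scene":
        # rail region
        m=(P[...,2]>.02)&(P[...,2]<.04)&(hsv[...,1]<40)&(hsv[...,2]>110)
        m=m.astype(np.uint8);k,l,s,_=cv2.connectedComponentsWithStats(m)
        for i in range(1,k):
            if s[i,4]>60:print("comp",s[i],P[l==i].mean(0).round(3))
        i=1+s[1:,4].argmax();c=np.argwhere(l==i)[:,::-1];q=ray(n,c,.03);r=cv2.minAreaRect((q*1000).astype(np.float32));print("railtop",r,cv2.boxPoints(r))
    for nm,uv in {"scene":{"benchnear":(240,160)},"side":{}}[n].items():print(P[uv[1],uv[0]])
    # height profile across rail mid in scene
    if n=="scene":
        for u in range(190,250,3):
            v=int(262-(u-212)*.66);print(u,v,P[v,u].round(4),p[v,u])
E
```

```text
scene
(array([445.8, 347.4]), array([99.2, 46.3]), np.float32(0.043), array([382., 284.]))
(array([504.4,  24.1]), array([170.5, 105. ]), np.float32(1.452), array([267., 212.]))
(array([ 539.4, -616.8]), array([245.2,  28.5]), np.float32(0.699), array([106.,  83.]))
(array([ 512. , -949.9]), array([412.5, 308.1]), np.float32(1.439), array([56., 30.]))
comp [ 160  171  123  163 2458] [0.661 0.028 0.03 ]
railtop ((657.4312744140625, 7.1456451416015625), (501.4711608886719, 30.518409729003906), 81.4287109375) [[ 604.9729  -238.51527]
 [ 635.1505  -243.06374]
 [ 709.88965  252.80656]
 [ 679.71204  257.35504]]
[ 0.4368443  -0.15239253  0.00075546]
190 276 [ 7.475e-01  1.400e-02 -7.000e-04] [ 94 102 106]
193 274 [ 0.7391  0.0148 -0.0012] [ 92 102 107]
196 272 [ 0.7307  0.0156 -0.0018] [ 88  97 100]
199 270 [0.7242 0.0214 0.0099] [159 154 161]
202 268 [0.7152 0.021  0.0063] [168 165 175]
205 266 [0.7073 0.023  0.0088] [174 170 177]
208 264 [0.6977 0.0216 0.0027] [174 168 175]
211 262 [0.6903 0.0248 0.0082] [181 178 185]
214 260 [0.6809 0.0243 0.0042] [147 144 152]
217 258 [0.6749 0.0303 0.0
[... 419 characters left out ...]
9] [ 95 107 110]
247 238 [5.831e-01 3.460e-02 4.000e-04] [ 90  96 100]
side
(array([432. , 352.7]), array([103.6,  57.1]), np.float32(0.041), array([193., 325.]))
(array([630.7, 408.1]), array([114.4, 139.3]), np.float32(2.675), array([ 93., 291.]))
(array([491.4,  33.4]), array([181.5, 120.5]), np.float32(1.456), array([275., 222.]))
(array([ 526.2, -596.5]), array([243.5,  62.8]), np.float32(0.7), array([376., 128.]))
(array([  349.2, -2268.9]), array([ 328.4, 2310.6]), np.float32(1.657), array([514.,  60.]))
(array([  719.8, -2049.7]), array([ 318.5, 2758.6]), np.float32(1.795), array([444.,  75.]))
(array([2589.7, -917.1]), array([3060.7, 3586.5]), np.float32(2.257), array([157.,  55.]))
```

```bash
python3 - <<'E'
from h import *
f=np.load("scene0.npz");p,d=f['p'],f['d'];P=cloud("scene",d)
a=np.array([604.97,-238.5]);b=np.array([679.7,257.36]);ey=(b-a)/np.linalg.norm(b-a);ex=np.array([ey[1],-ey[0]]);o=(a+b)/2
print("rail yaw",np.arctan2(ey[1],ey[0])-np.pi/2,o)
R=lambda q:np.round(np.c_[(q-o)@ex,(q-o)@ey],1)
hsv=cv2.cvtColor(p,cv2.COLOR_RGB2HSV)
def rep(n,m,z):
    m=m.astype(np.uint8);k,l,s,_=cv2.connectedComponentsWithStats(m);i=1+s[1:,4].argmax()
    q=ray("scene",np.argwhere(l==i)[:,::-1],z)*1000;r=cv2.minAreaRect(q.astype(np.float32));B=cv2.boxPoints(r)
    print(n,s[i],"c",np.round(r[0],1),np.round(r[1],1),"rail c",R(np.array([r[0]]))[0]); print("  world",B.round().tolist(),"rail",R(B).tolist())
top=(P[...,2]>.023)&(P[...,2]<.036)
hh,ss,vv=hsv[...,0],hsv[...,1],hsv[...,2]
w=wood(p)>0; roi=np.zeros_like(w);roi[170:250,225:310]=1
rep("board",top&w&roi,.028)
# bright-top by value
rep("board2",w&roi&(vv>130),.028)
rep("red",(ss>150)&((hh<6)|(hh>174))&(P[...,0]<.55)&top,.028)
rep("blue",(ss>120)&(hh>105)&(hh<130)&top,.028)
roi=np.zeros_like(w);roi[150:185,168:200]=1
rep("jar",(P[...,2]>.048)&(P[...,2]<.065)&roi,.055)
roi=np.zeros_like(w);roi[285:330,265:310]=1
rep("stop",top&roi&(vv<100),.03)
E
```

```text
rail yaw -0.14958216030211324 [642.335   9.43 ]
board [ 233  178   69   66 2242] c [502.1  20.9] [162.2 101.2] rail c [-140.4   -9.5]
  world [[442.0, -54.0], [543.0, -66.0], [562.0, 95.0], [462.0, 107.0]] rail [[-188.4, -92.2], [-87.3, -89.1], [-92.3, 73.1], [-193.4, 70.0]]
board2 [ 233  178   69   66 2232] c [501.6  23.7] [166.5  99.6] rail c [-141.3   -6.8]
  world [[442.0, -53.0], [541.0, -65.0], [561.0, 101.0], [462.0, 112.0]] rail [[-188.4, -91.6], [-88.9, -88.4], [-94.1, 77.9], [-193.7, 74.8]]
red [ 242  107   61   54 1676] c [ 325.9 -143.4] [163.6 101.8] rail c [-290.2 -198.3]
  world [[259.0, -212.0], [358.0, -234.0], [393.0, -74.0], [294.0, -53.0]] rail [[-346.4, -276.5], [-244.8, -283.3], [-233.9, -120.1], [-335.5, -113.3]]
blue [ 358  183   57   66 2241] c [299.  238.5] [163.1  99.8] rail c [-373.7  175.3]
  world [[205.0, 255.0], [241.0, 162.0], [393.0, 222.0], [357.0, 315.0]] rail [[-469.2, 177.8], [-419.3, 91.3], [-278.1, 172.9], [-328.0, 259.3]]
jar [175 157  18  16 219] c [ 574.  -210.9] [46.7 44.2] rail c [ -34.7 -228.1]
  world [[542.0, -212.0], [574.0, -243.0], [606.0, -209.0], [574.0, -179.0]] rail [[-66.3, -234.3], [-30.3, -259.9], [-3.2, -221.8], [-39.2, -196.2]]
stop [273 293  36  33 506] c [641.2 241.9] [41.  71.5] rail c [-35.7 229.8]
  world [[603.0, 227.0], [674.0, 216.0], [680.0, 257.0], [609.0, 267.0]] rail [[-71.5, 209.2], [0.1, 209.3], [0.0, 250.3], [-71.5, 250.2]]
```

Request:
apply_moves(linear=[[0.2,-0.12,0],[0.4,-0.24,0],[0.6,-0.36,0],[0.8,-0.5,0],[0.95,-0.6,0]], delta_rot=[[0,0,0.057],[0,0,0.114],[0,0,0.171],[0,0,0.228],[0,0,0.2836]], gripper=0.4)

```text
clock: 0.52
position: [0.3293, -0.4676, 0.231]
tool_rot: [-3.141, 0.0, -0.155]
force: [1.2, -0.0, -0.1]
grip_width: 0.0597
finger_force: 0.0
```

Request:
apply_moves(linear=[[0,-0.2,0],[0,-0.4,0],[0,-0.6,0],[0,-0.8,0],[0,-1,0]], delta_rot=[[0,0,0],[0,0,0],[0,0,0],[0,0,0],[0,0,0]])

```text
clock: 0.93
position: [0.3433, -0.3695, 0.2311]
tool_rot: [-3.141, 0.0, -0.15]
force: [0.3, -0.4, 0.5]
grip_width: 0.0599
finger_force: 0.0
```

Request:
apply_moves(linear=[[0,-0.2,0],[0,-0.4,0],[0,-0.6,0],[0,-0.8,0],[0,-1,0]], delta_rot=[[0,0,0],[0,0,0],[0,0,0],[0,0,0],[0,0,0]])

```text
clock: 1.35
position: [0.3582, -0.2707, 0.2312]
tool_rot: [-3.141, 0.0, -0.15]
force: [0.2, 0.1, 0.2]
grip_width: 0.0595
finger_force: 0.0
```

Request:
apply_moves(linear=[[0,-0.2,0],[0,-0.4,0],[0,-0.6,0],[0,-0.8,0],[0,-1,0]], delta_rot=[[0,0,0],[0,0,0],[0,0,0],[0,0,0],[0,0,0]])

```text
clock: 1.77
position: [0.3732, -0.1719, 0.2312]
tool_rot: [3.142, 0.0, -0.15]
force: [0.1, 0.1, -0.7]
grip_width: 0.0599
finger_force: 0.0
```

Request:
apply_moves(linear=[[0,-0.2,0],[0,-0.4,0],[0,-0.6,0],[0,-0.8,0],[0,-1,0]], delta_rot=[[0,0,0],[0,0,0],[0,0,0],[0,0,0],[0,0,0]])

```text
clock: 2.18
position: [0.3881, -0.073, 0.2312]
tool_rot: [3.142, 0.0, -0.15]
force: [0.7, -0.5, -0.4]
grip_width: 0.0598
finger_force: 0.0
```

Request:
apply_moves(linear=[[0.03,-0.2,0],[0.06,-0.4,0],[0.09,-0.6,0.05],[0.12,-0.8,0.15],[0.14,-1,0.25]], delta_rot=[[0,0,0],[0,0,0],[0,0,0],[0,0,0],[0,0,0]])

```text
clock: 2.6
position: [0.4174, 0.0238, 0.2061]
tool_rot: [-3.141, -0.001, -0.15]
force: [0.0, -0.4, 0.9]
grip_width: 0.0599
finger_force: 0.0
```

Request:
apply_moves(linear=[[0,-0.05,0.2],[0,-0.1,0.4],[0,-0.1,0.6],[0,-0.1,0.8],[0,-0.1,1]], delta_rot=[[0,0,0],[0,0,0],[0,0,0],[0,0,0],[0,0,0]])

```text
clock: 3.02
position: [0.4184, 0.0328, 0.1053]
tool_rot: [-3.141, 0.0, -0.15]
force: [1.0, -0.7, -0.9]
grip_width: 0.0595
finger_force: 0.0
```

Request:
apply_moves(linear=[[0,0,0.2],[0,0,0.4],[0,0,0.6],[0,0,0.8],[0,0,0.9]], delta_rot=[[0,0,0],[0,0,0],[0,0,0],[0,0,0],[0,0,0]])

```text
clock: 3.43
position: [0.4177, 0.0326, 0.0144]
tool_rot: [3.141, 0.002, -0.15]
force: [-0.4, -0.4, 0.5]
grip_width: 0.0601
finger_force: 0.0
```

```bash
python3 - <<'E'
from h import *
p,d=optics.grab_frame("wrist");cv2.imwrite("pics/w1.png",p[:,:,::-1]);s=monitor.observe();print(s['position'],s['force'],s['grip_width'])
E
```

```text
[0.41729503 0.03265313 0.01362516] [-2.60635077 -0.62210117 -1.70548651] 0.05981231029111726
```

View pics/w1.png

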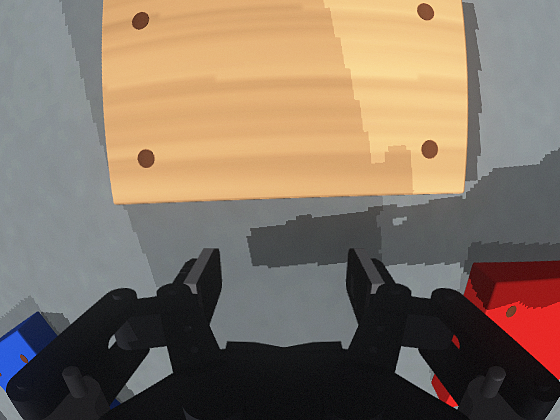

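The wrist view shows both fingers, at (208,280) and (360,280), facing the board's near long edge at row 200, centred on it and roughly parallel. I'll go down and push.

Request:
apply_moves(linear=[[0,0,0.04],[0,0,0.07],[0.04,0,0.07],[0.09,0,0.07],[0.14,0,0.07]], delta_rot=[[0,0,0],[0,0,0],[0,0,0],[0,0,0],[0,0,0]])

```text
clock: 3.9
position: [0.4334, 0.0305, 0.0099]
tool_rot: [-3.141, -0.001, -0.15]
force: [-0.6, -0.8, -0.1]
grip_width: 0.0596
finger_force: 0.0
```

Request:
apply_moves(linear=[[0.06,0,0],[0.12,0,0],[0.2,0,0],[0.28,0,0],[0.36,0,0]], delta_rot=[[0,0,0],[0,0,0],[0,0,0],[0,0,0],[0,0,0]])

```text
clock: 4.32
position: [0.4687, 0.025, 0.0094]
tool_rot: [3.142, 0.0, -0.15]
force: [-3.0, 0.7, 1.9]
grip_width: 0.0597
finger_force: 1.3
```

Request:
apply_moves(linear=[[0.1,0,0],[0.2,0,0],[0.3,0,0],[0.37,0,0],[0.42,0,0]], delta_rot=[[0,0,0],[0,0,0],[0,0,0],[0,0,0],[0,0,0]])

```text
clock: 4.73
position: [0.5105, 0.0187, 0.0092]
tool_rot: [-3.141, -0.0, -0.151]
force: [-3.1, 0.3, 2.0]
grip_width: 0.0597
finger_force: 1.2
```

```bash
cat >> h.py <<'E'
O=np.array([642.335,9.43]);EY=np.array([.14902,.98883]);EX=np.array([.98883,-.14902])
def rail(q): q=np.atleast_2d(q)-O; return np.round(np.c_[q@EX,q@EY],1)
def board(n="scene",save=None):
    p,d=optics.grab_frame(n);P=cloud(n,d)
    if save: cv2.imwrite(save,p[:,:,::-1])
    q=P[...,:2]*1000-O; x,y=q@EX,q@EY
    m=((wood(p)>0)&(P[...,2]>.022)&(P[...,2]<.036)&(x>-260)&(x<25)&(abs(y)<235)).astype(np.uint8)
    k,l,s,_=cv2.connectedComponentsWithStats(m);i=1+s[1:,4].argmax()
    c=ray(n,np.argwhere(l==i)[:,::-1],.028)*1000;r=cv2.minAreaRect(c.astype(np.float32))
    print(n,s[i,4],"rail c",rail(r[0])[0],np.round(r[1],1),"corners",rail(cv2.boxPoints(r)).tolist())
def tool():
    s=monitor.observe();print("t",s['clock'],"tool rail",rail(s['position'][:2]*1000)[0],"z",s['position'][2].round(4),"rpy",s['tool_rot'].round(3),"F",s['force'].round(1))
E
python3 - <<'E'
from h import *
tool();board("scene");board("side","pics/s2.png")
E
```

```text
t 4.7333 tool rail [-131.7  -10.5] z 0.0092 rpy [-3.141 -0.    -0.151] F [-3.1  0.3  2. ]
scene 2364 rail c [-71.2 -11.3] [162.6 100.5] corners [[-121.9, -92.3], [-21.5, -92.9], [-20.5, 69.6], [-120.9, 70.3]]
side 699 rail c [-75.2  25.9] [ 92.8 103.9] corners [[-127.8, -19.7], [-23.9, -21.2], [-22.5, 71.5], [-126.5, 73.0]]
```

Request:
apply_moves(linear=[[0.06,0,0],[0.11,0,0],[0.15,0,0],[0.18,0,0],[0.18,0,0]], delta_rot=[[0,0,0],[0,0,0],[0,0,0],[0,0,0],[0,0,0]])

```text
clock: 5.25
position: [0.5279, 0.0162, 0.0093]
tool_rot: [-3.141, -0.0, -0.15]
force: [-0.5, 0.3, 0.1]
grip_width: 0.0598
finger_force: 0.0
```

Request:
apply_moves(linear=[[-0.1,0,0],[-0.2,0,0],[-0.2,0,-0.2],[-0.2,0,-0.4],[-0.2,0,-0.6]], delta_rot=[[0,0,0],[0,0,0],[0,0,0],[0,0,0],[0,0,0]])

```text
clock: 5.67
position: [0.5072, 0.0193, 0.07]
tool_rot: [3.141, 0.001, -0.15]
force: [-0.7, -0.4, -0.4]
grip_width: 0.0597
finger_force: 0.0
```

Request:
apply_moves(linear=[[0,0.2,0],[0,0.4,0],[0,0.6,0],[0.1,0.8,0],[0.2,1,0]], delta_rot=[[0,0,0],[0,0,0],[0,0,0],[0,0,0],[0,0,0]], gripper=-1)

```text
clock: 6.08
position: [0.5122, -0.0836, 0.0695]
tool_rot: [3.142, -0.0, -0.15]
force: [0.2, 0.4, -0.5]
grip_width: 0.0007
finger_force: 0.0
```

```bash
python3 - <<'E'
from h import *
tool();board("scene")
E
```

```text
t 6.0833 tool rail [-114.8 -111.4] z 0.0695 rpy [ 3.142 -0.    -0.15 ] F [ 0.2  0.4 -0.5]
scene 2402 rail c [-53.1 -11. ] [163.3 100.5] corners [[-103.6, -92.5], [-3.1, -92.7], [-2.7, 70.6], [-103.2, 70.8]]
```

Request:
apply_moves(linear=[[0.15,0.17,0],[0.3,0.17,0],[0.45,0.17,0],[0.55,0.17,0.05],[0.61,0.17,0.15]], delta_rot=[[0,0,0],[0,0,0],[0,0,0],[0,0,0],[0,0,0]])

```text
clock: 6.55
position: [0.5716, -0.1086, 0.0545]
tool_rot: [-3.141, -0.002, -0.15]
force: [1.0, 0.4, 1.3]
grip_width: 0.0006
finger_force: 0.0
```

Request:
apply_moves(linear=[[0,0,0.15],[0,0,0.3],[0,0,0.4],[0,0,0.46],[0,-0.05,0.46]], delta_rot=[[0,0,0],[0,0,0],[0,0,0],[0,0,0],[0,0,0]])

```text
clock: 6.97
position: [0.5697, -0.1041, 0.0068]
tool_rot: [3.141, 0.002, -0.151]
force: [-0.2, -0.1, -0.1]
grip_width: -0.0002
finger_force: 0.0
```

Request:
apply_moves(linear=[[0,-0.05,0],[0,-0.1,0],[0,-0.18,0],[0,-0.26,0],[0,-0.34,0]], delta_rot=[[0,0,0],[0,0,0],[0,0,0],[0,0,0],[0,0,0]])

```text
clock: 7.38
position: [0.5764, -0.0692, 0.0088]
tool_rot: [3.142, -0.001, -0.15]
force: [0.3, -3.5, 2.4]
grip_width: 0.0002
finger_force: 1.4
```

```bash
python3 - <<'E'
from h import *
tool();board("scene")
E
```

```text
t 7.3833 tool rail [-53.5 -87.6] z 0.0088 rpy [ 3.142e+00 -1.000e-03 -1.500e-01] F [ 0.3 -3.5  2.4]
scene 2374 rail c [-53.1   7.7] [162.8 100.4] corners [[-103.6, -73.5], [-3.3, -74.0], [-2.5, 88.8], [-102.9, 89.3]]
```

Request:
apply_moves(linear=[[0,-0.1,0],[0,-0.2,0],[0,-0.3,0],[0,-0.4,0],[0,-0.5,0]], delta_rot=[[0,0,0],[0,0,0],[0,0,0],[0,0,0],[0,0,0]])

```text
clock: 7.85
position: [0.5835, -0.0194, 0.0083]
tool_rot: [-3.142, 0.0, -0.15]
force: [-0.6, -3.8, 2.4]
grip_width: -0.0001
finger_force: 1.3
```

```bash
python3 - <<'E'
from h import *
tool();board("scene")
E
```

```text
t 7.85 tool rail [-53.8 -37.3] z 0.0083 rpy [-3.142  0.    -0.15 ] F [-0.6 -3.8  2.4]
scene 2479 rail c [-53.2  57.6] [161.7 100.3] corners [[-103.7, -23.0], [-3.4, -23.5], [-2.6, 138.2], [-102.9, 138.7]]
```

Tracking well, 72 mm left. I'll push 65 mm.

Request:
apply_moves(linear=[[0,-0.1,0],[0,-0.2,0],[0,-0.3,0],[0,-0.38,0],[0,-0.45,0]], delta_rot=[[0,0,0],[0,0,0],[0,0,0],[0,0,0],[0,0,0]])

```text
clock: 8.32
position: [0.5902, 0.0252, 0.0082]
tool_rot: [-3.141, 0.0, -0.15]
force: [-0.4, -1.1, -0.2]
grip_width: -0.0
finger_force: 0.7
```

Request:
apply_moves(linear=[[0,-0.05,0],[0,-0.1,0],[0,-0.14,0],[0,-0.18,0],[0,-0.2,0]], delta_rot=[[0,0,0],[0,0,0],[0,0,0],[0,0,0],[0,0,0]])

```text
clock: 8.73
position: [0.5932, 0.0442, 0.0083]
tool_rot: [-3.141, 0.0, -0.15]
force: [0.5, -0.1, -0.1]
grip_width: -0.0002
finger_force: 0.4
```

```bash
python3 - <<'E'
from h import *
tool();board("scene")
E
```

```text
t 8.7333 tool rail [-53.8  27.1] z 0.0083 rpy [-3.141  0.    -0.15 ] F [ 0.5 -0.1 -0.1]
scene 2635 rail c [-53.3 122.1] [161.8 100. ] corners [[-103.6, 41.4], [-3.6, 41.0], [-3.0, 202.8], [-103.1, 203.2]]
```

Now push to contact with the stop in small steps (about 8 mm to go), watching the force.

Request:
apply_moves(linear=[[0,-0.02,0],[0,-0.04,0],[0,-0.055,0],[0,-0.07,0],[0,-0.07,0]], delta_rot=[[0,0,0],[0,0,0],[0,0,0],[0,0,0],[0,0,0]])

```text
clock: 9.2
position: [0.5942, 0.051, 0.0083]
tool_rot: [-3.141, -0.0, -0.15]
force: [0.2, -0.1, -0.4]
grip_width: 0.0004
finger_force: 0.0
```

Request:
apply_moves(linear=[[0,-0.005,0],[0,-0.01,0],[0,-0.015,0],[0,-0.02,0],[0,-0.02,0]], delta_rot=[[0,0,0],[0,0,0],[0,0,0],[0,0,0],[0,0,0]])

```text
clock: 9.62
position: [0.5945, 0.0523, 0.0083]
tool_rot: [3.141, 0.0, -0.15]
force: [-1.1, -1.8, 0.3]
grip_width: 0.0001
finger_force: 1.4
```

Request:
apply_moves(linear=[[0,-0.004,0],[0,-0.008,0],[0,-0.012,0],[0,-0.015,0],[0,-0.015,0]], delta_rot=[[0,0,0],[0,0,0],[0,0,0],[0,0,0],[0,0,0]])

```text
clock: 10.03
position: [0.5945, 0.0524, 0.0083]
tool_rot: [3.14, 0.0, -0.151]
force: [-0.9, -10.4, 2.4]
grip_width: -0.0
finger_force: 5.0
```

```bash
python3 - <<'E'
from h import *
tool();board("scene")
E
```

```text
t 10.0333 tool rail [-53.7  35.3] z 0.0083 rpy [ 3.14   0.    -0.151] F [ -0.9 -10.4   2.4]
scene 2642 rail c [-53.3 129.7] [160.8 100.2] corners [[-103.8, 49.5], [-3.6, 49.0], [-2.8, 209.8], [-103.0, 210.3]]
```

Stalled at about 10 N, so the board is butted. Next: retract, go round to the long side, and press towards the rail.

Request:
apply_moves(linear=[[0,0.1,0],[0,0.2,0],[0,0.2,-0.2],[0,0.2,-0.4],[-0.1,0.2,-0.6]], delta_rot=[[0,0,0],[0,0,0],[0,0,0],[0,0,0],[0,0,0]])

```text
clock: 10.5
position: [0.5827, 0.0347, 0.0689]
tool_rot: [-3.141, -0.001, -0.151]
force: [-0.4, 0.8, 0.6]
grip_width: 0.0001
finger_force: 0.0
```

Request:
apply_moves(linear=[[-0.2,-0.1,0],[-0.4,-0.2,0],[-0.6,-0.4,0],[-0.75,-0.6,0],[-0.75,-0.8,0]], delta_rot=[[0,0,0],[0,0,0],[0,0,0],[0,0,0],[0,0,0]], gripper=0.4)

```text
clock: 10.92
position: [0.5171, 0.1266, 0.0684]
tool_rot: [3.141, 0.001, -0.15]
force: [1.3, 0.9, -0.0]
grip_width: 0.059
finger_force: 0.0
```

Request:
apply_moves(linear=[[0,-0.15,0.1],[0,-0.3,0.25],[0,-0.35,0.4],[0,-0.35,0.55],[0,-0.35,0.6]], delta_rot=[[0,0,0],[0,0,0],[0,0,0],[0,0,0],[0,0,0]])

```text
clock: 11.33
position: [0.5241, 0.1604, 0.0066]
tool_rot: [3.141, 0.002, -0.15]
force: [-0.3, 0.1, 0.6]
grip_width: 0.0595
finger_force: 0.0
```

```bash
python3 - <<'E'
from h import *
tool();board("scene")
E
```

```text
t 11.3333 tool rail [-139.5  131.7] z 0.0066 rpy [ 3.141e+00  2.000e-03 -1.500e-01] F [-0.3  0.1  0.6]
scene 2755 rail c [-53.1 130.1] [161.7 100.5] corners [[-103.8, 49.5], [-3.2, 49.0], [-2.4, 210.7], [-103.0, 211.2]]
```

Request:
apply_moves(linear=[[0.06,0,0],[0.12,0,0],[0.18,0,0],[0.22,0,0],[0.25,0,0]], delta_rot=[[0,0,0],[0,0,0],[0,0,0],[0,0,0],[0,0,0]])

```text
clock: 11.8
position: [0.5506, 0.1566, 0.0088]
tool_rot: [-3.141, -0.001, -0.151]
force: [-2.3, 0.7, 1.9]
grip_width: 0.0595
finger_force: 1.3
```

Request:
apply_moves(linear=[[0.01,0,0],[0.02,0,0],[0.03,0,0],[0.035,0,0],[0.04,0,0]], delta_rot=[[0,0,0],[0,0,0],[0,0,0],[0,0,0],[0,0,0]])

```text
clock: 12.22
position: [0.5528, 0.1564, 0.0082]
tool_rot: [3.141, 0.001, -0.15]
force: [-8.8, -1.3, 8.1]
grip_width: 0.0594
finger_force: 4.6
```

Request:
apply_moves(linear=[[0.003,0,0],[0.006,0,0],[0.009,0,0],[0.012,0,0],[0.012,0,0]], delta_rot=[[0,0,0],[0,0,0],[0,0,0],[0,0,0],[0,0,0]])

```text
clock: 12.63
position: [0.5529, 0.1564, 0.0081]
tool_rot: [3.14, 0.003, -0.149]
force: [-13.4, 0.4, 10.2]
grip_width: 0.0599
finger_force: 6.8
```

Request:
apply_moves(linear=[[-0.05,0,0],[-0.15,0,0],[-0.3,0,0],[-0.3,0,-0.2],[-0.3,0,-0.4]], delta_rot=[[0,0,0],[0,0,0],[0,0,0],[0,0,0],[0,0,0]])

```text
clock: 13.05
position: [0.5233, 0.1609, 0.0481]
tool_rot: [3.141, 0.002, -0.149]
force: [0.5, 0.1, 1.5]
grip_width: 0.06
finger_force: 0.0
```

Request:
apply_moves(linear=[[0,0,-0.2],[0,0,-0.4],[0,0,-0.6],[0,0,-0.8],[0,0,-0.8]], delta_rot=[[0,0,0],[0,0,0],[0,0,0],[0,0,0],[0,0,0]])

```text
clock: 13.47
position: [0.5263, 0.1614, 0.1317]
tool_rot: [-3.139, -0.005, -0.15]
force: [0.3, 0.2, 1.5]
grip_width: 0.0596
finger_force: 0.0
```

```bash
python3 - <<'E'
from h import *
tool();board("scene","pics/s3.png");board("scene")
p,d=optics.grab_frame("wrist");cv2.imwrite("pics/w3.png",p[:,:,::-1])
E
```

```text
t 13.4667 tool rail [-137.4  132.9] z 0.1317 rpy [-3.139 -0.005 -0.15 ] F [0.3 0.2 1.5]
scene 2764 rail c [-50.  130.6] [162.7  99.5] corners [[-99.8, 49.2], [-0.2, 49.2], [-0.2, 211.9], [-99.7, 211.9]]
scene 2763 rail c [-50.  130.6] [162.7  99.5] corners [[-99.8, 49.2], [-0.2, 49.2], [-0.2, 211.9], [-99.7, 211.9]]
```

View pics/w3.png

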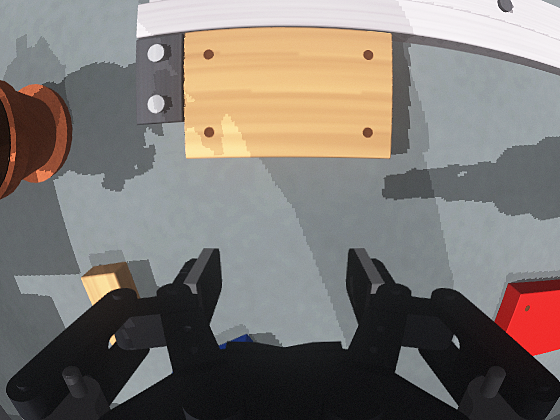

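View pics/s3.png

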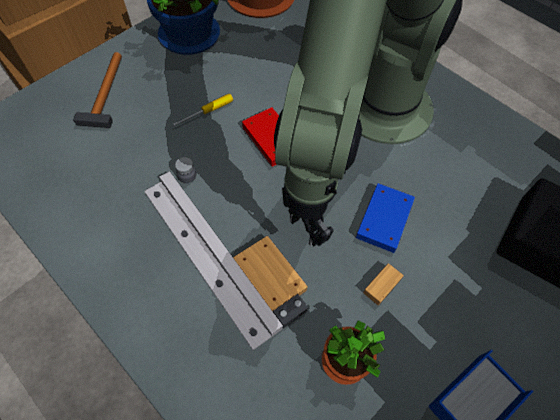

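The wrist view shows the board flush against the rail along row 30 and butted against the stop at column 184. In the scene view the robot is clear and the other objects haven't moved. I'll hand it in.

```bash
python3 -c "
from workcell import workorder
print(workorder.job_done())"
```

```text
the job is handed in; nothing more can be done
None
```

The board was pushed flat against the rail and butted against the stop, measuring square and in position in the last camera image; the job is handed in at about 13.6 s of the 51 s, and no verdict was returned.

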